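# Lay the place mat for a boiled-egg breakfast

## Task

Using the things on the tray, lay the place mat for a boiled-egg breakfast; left, right and behind are as seen by the robot facing the mat's near long edge. Stand the egg cup in the middle of the plate with the egg upright in it, lay the teaspoon straight alongside the plate on its right, handle end towards the near edge, stand the mug behind the teaspoon, wholly on the mat, with its handle pointing right, and stand the salt pot to the left of the plate; the spoon's middle and the salt pot are level with the egg cup, and spoon, mug and salt pot are each in line with the middle of the strip between the plate's rim and the mat's side edge. Do not shift the plate or the jam jar, set the egg and crockery down gently without dropping them, and leave everything released and at rest.

Things in the scene. Friction and masses are not known exactly. Their poses are not given: they have to be found in the camera images.
- placemat: Flat cork place mat, fixed, 280 (x) x 360 (y) x 4 mm thick. Origin: centre of its underside, on the worktop. Its x axis points to its far long edge, away from the robot ('behind'); its y axis points to its left, so right is -y. It lies on the left or the right half of the worktop, turned up to 0.12 rad.
- plate: Round white side plate, loose, 400 g, already on the mat about 40 mm nearer the robot than the mat's centre. 160 mm across and 16 mm high at the rim; flat well 100 mm across whose floor is 6 mm above the origin. Origin: centre of its underside (10 mm from the worktop to the well floor in all). It stays where it is.
- tray: Wooden tea tray, fixed, 320 (x) x 430 (y) mm, floor 6 mm thick, rim 18 mm high, brass handles to 30 mm high on the short ends. Origin: underside, 15 mm nearer the robot than the tray's centre; x away from the robot, y left. It lies on the half of the worktop that the mat does not. Things stand on it in two rows of three, about 130 mm apart, in any order, none above 90 mm from the worktop.
- eggcup: White egg cup, loose, 90 g, standing on the tray. 60 mm high; foot 42 mm across, thin stem, cup 45 to 47 mm across outside from 46 mm up to the rim and 39 mm inside at the rim. Origin: centre of its underside, z up. Can be gripped across the cup.
- egg: Brown egg, loose, 60 g, upright in a well of the egg rack. 56 mm long, 44 mm across at its widest, 24 mm above its origin. Origin: lowest point of the broad end; z to the pointed end. Seated in the egg cup its origin is 47 mm above the cup's, its widest part 11 mm above the rim; in the rack that is 13 mm above the rack's top. Grip it there, fingertips only a few mm below the widest part.
- eggrack: Small pale wooden egg rack, fixed, on the tray: 112 (x) x 60 (y) mm, top 26 mm above its origin, two wells 37 mm across at x = +26 and -26 mm; the egg stands in the one at +26 mm, the other is empty. Origin: centre of its underside. It stays where it is.
- mug: Small white mug, loose, about 240 g, standing on the tray. 68 mm across, 78 mm high, open at the top. Origin: centre of its underside, z up; its handle is on its +y side and reaches about 65 mm from the axis. At the start the handle points right, give or take 0.8 rad. Grip it across the body along its x axis, clear of the handle.
- saltpot: White round salt pot with a domed steel top, loose, about 110 g, standing on the tray. 42 mm across, 63 mm high. Origin: centre of its underside, z up.
- teaspoon: Steel teaspoon, loose, 35 g, lying bowl up on the tray. 129 mm long; round bowl 33 mm across centred 47 mm towards +x, handle end at -65 mm. Shank 10 mm wide from x = -30 to +30 mm, its metal 3 to 8 mm above the surface it lies on. Origin: on that surface under the middle of its length; x towards the bowl, z up. Grip it across the shank at the middle.
- jamjar: Jam jar with a red lid, loose, 60 mm across, 78 mm high, standing on the tray among the rest. Origin: centre of its underside. It stays where it is.

How it is judged (in metres and radians):
At the end, for the whole second after the job is handed in: Egg cup within 15 mm of the plate's centre, egg seated upright in it; from the mat's centre: teaspoon y -130+-15, x -40+-20 mm, within 0.17 rad, bowl behind; mug y -130+-17, x 60 to 112 mm, handle within 0.35 rad of right; salt pot y 130+-17, x -40+-20 mm. All upright, at rest (horizontal distance between eggcup and plate below 0.015 m and z of eggcup in the frame of plate between 0.002 and 0.012 m and angle between eggcup's own z axis and vertical below 0.12 rad and horizontal distance between egg and eggcup below 0.009 m and z of egg in the frame of eggcup between 0.04 and 0.053 m and angle between egg's own z axis and vertical below 0.4 rad and y of teaspoon in the frame of placemat between -0.145 and -0.115 m and x of teaspoon in the frame of placemat between -0.06 and -0.02 m and z of each of teaspoon, mug, saltpot in the frame of placemat below 0.01 m and angle between the x axis of teaspoon and the x axis of placemat, either way round below 0.17 rad and angle between teaspoon's own z axis and vertical below 0.2 rad and x of mug in the frame of teaspoon above 0.08 m and y of mug in the frame of placemat between -0.147 and -0.113 m and x of mug in the frame of placemat between 0.06 and 0.112 m and angle between each of mug, saltpot's own z axis and vertical below 0.1 rad and angle between the y axis of mug and the y axis of placemat, either way round below 0.35 rad and y of placemat in the frame of mug below 0 m and y of saltpot in the frame of placemat between 0.113 and 0.147 m and x of saltpot in the frame of placemat between -0.06 and -0.02 m and linear speed of each of egg, eggcup, mug, saltpot, teaspoon below 0.02 m/s); the robot touches nothing.
It fails at once if the plate shifted by more than 20 mm (distance of plate from where it was at the start of the episode above 0.02 m).
It fails at once if the jam jar shifted by more than 25 mm (distance of jamjar from where it was at the start of the episode above 0.025 m).
It fails at once if the egg struck or pressed on the egg cup with more than 30 N (contact force between egg and eggcup above 30 N).
It fails at once if the egg, egg cup, mug or salt pot was dropped (in free fall faster than 0.45 m/s, some 10 mm) ((linear speed of egg above 0.45 m/s and contact force between egg and anything else below 0.02 N) or (linear speed of eggcup above 0.45 m/s and contact force between eggcup and anything else below 0.02 N) or (linear speed of mug above 0.45 m/s and contact force between mug and anything else below 0.02 N) or (linear speed of saltpot above 0.45 m/s and contact force between saltpot and anything else below 0.02 N)).
It also fails if it takes over 144 s, if anything falls off the work surface, if the arm or the gripper's body presses on something with over 40 N, if the wrist force passes 120 N, or if a joint passes its speed limit or range.

## Robot

A 6-joint arm with a two-finger parallel gripper is mounted at the origin on the work surface. World frame = base frame: x ahead of the robot, y to its left, z up, the work surface at z = 0. Lengths are in m, angles in degrees, forces in N, time in s.
With the tool pointing down it reaches from about 0.375 to 0.75 m from the base axis. Payload 9 kg.
Tool frame: the origin (TCP) lies at the very end of the fingers, on their centre line; the grasp point (between the pads) lies 19 mm behind it (grip_point_offset is the distance from the TCP to the grasp point, in m); z points along the fingers, y is the line along which they close (so a half turn about z gives the same grasp; the last joint's range is limited). The gripper opens to 85 mm and grips with 20 to 120 N. Pads are 22 mm wide; open, the fingers measure 114 mm over their backs; the gripper's body (76 mm by 85 mm) begins 54 mm behind the grasp point. The pads swing forward as they close: fully open they stand 13 mm farther back than shut.
Start: joints at [56.224, 5.964, 5.575, 89.605, 0, 77.527], TCP at [0.218, 0.559, 0.231] pointing down, gripper open.
Joint ranges: [-171.21, 171.21], [-48.23, 106.86], [-62.78, 66.21], [-105.2, 120.99], [-86.42, 89.51], [-180, 180]. Speed limits (degrees/s): [127.2, 127.2, 147.25, 180, 180, 180].

## Interface

Orientations are given as a 3x3 rotation matrix whose columns are the frame's x, y, z axes.
In Python, from station import state, get_image, calibration, hand_in, masks_of, grip_point_offset gives the robot as it stands.
- The arm moves only by the tool jog_arm, never from a script. Its argument "rows" is a list of rows, each a list of 6 numbers: the shift along the world's x, y, z as a fraction of full scale, then the turn, a rotation vector about the world's x, y, z as a fraction of full scale. A call has 1 to 12 rows; each row shifts and turns the commanded pose from where the row before left it; what a row does not reach is not made up. Full scale, the value 1, is 0.15 m for a shift and 90 degrees for a turn. A row lasts 1/8 s, in which the tool goes at most 62.5 mm and 10.7 degrees, less where a joint would pass 70% of its speed; a pose out of reach is approached as far as the arm can. A call with a number of a shift or a turn outside -1 to 1 is refused whole. A call with a gripper value outside its range is refused whole. "fingers" is the closure, from 0 (fully open) to 1 (shut), set as the call begins (left out, the last holds). The fingers move at their own pace and stop on an object; the grip force is fixed at half the most. Time passes only in rows, so rows that do not move let the fingers close. It gives the time, the measured TCP pose, the force, the opening and the grip force at its end, in the units of the state.
- state(): the state, without advancing time (a new reading comes with each control period).
- get_image(name): name is "scene" or "side" or "wrist"; returns (picture, depth): 400x640x3 uint8, red, green, blue; 400x640 float32, m along the optical axis (not along the pixel's ray), 0 where there is no reading.
- calibration(name): a dict with "camera_matrix" (3x3 intrinsics, pixels), "dist" ([k1, k2, p1, p2, k3] as OpenCV has them; the pictures are not rectified), "position" and "rotation" of the camera in the world; the wrist camera has in their place "tool_from_camera" (4x4, takes a point from camera to tool coordinates, whose origin is the TCP and whose axes are the flange's). Camera axes: x right, y down, z forward; pixel columns grow to the right and rows downward; lengths in m; the calibration is good to about 2 mm. A picture is of the moment at which its call begins: read the wrist's pose just before it. calibration takes no time and is no camera call.
- hand_in(): hands the job in; it is judged then, once.
Trained networks look in the newest picture that a camera, given by its name, has taken for a name from the list of things; names that differ only in an ending like _2 or _b are one class to them, and where a whole thing is asked for, a point or a joint stands for the part that bears it (a point fixed in the world has none). Each returns a list of dicts, best first, with "score" (0 to 1); they miss things now and then, are a little off and sometimes report something else, mostly with a low value. They report only what shows in the picture. A call takes as long as a camera call.
- masks_of(label, camera): "region" (400x640 bool, what is visible of it) and "box" ([centre column, centre row, width, height] in pixels, round what is visible of it).
The state is a dict: "t": time; "joint_positions": joint angles; "joint_vel": joint speeds; "tau": joint torques, N m; "position": TCP position; "ee_rot": TCP orientation; "contact_force": force on the tool from outside, world axes, zero at the start; "ft_torque": the same for the moment, N m; "finger_gap": opening from 0.0 (shut) to 1.0 (fully open); "finger_force": force on a finger pad.
Only numpy, scipy, OpenCV 4.12 (cv2) and the standard library are available. Lean on these libraries where they do the work, as an engineer would, in place of code of your own. Each camera call takes 0.05 s, during which the arm holds its last target. There are 200 camera calls.

## Working session

There is one attempt and no reset: what is moved stays moved. The work goes in short steps, Python scripts to look and compute and a tool call to move; the robot and the scene stay as the last step left them, time stands still between calls to the robot, and variables do not carry over. Pictures are saved under pics/ and viewed, at most 14 in all, crops included, and the job is handed in when it is done.

Besides the shell and the picture viewer there is one more tool, called by a JSON object that holds its "name" and its "arguments", one argument or row to a line. jog_arm: Moves the arm, as the interface text tells. Its arguments: {"type":"object","properties":{"rows":{"type":"array","items":{"type":"array","items":{"type":"number","minimum":-1,"maximum":1}}},"fingers":{"type":"number"}},"required":["rows"]}

```bash
ls; mkdir -p pics; python3 - <<'E'
from station import *
import cv2,numpy as np
print(state())
for n in ["scene","side"]:
    im,d=get_image(n); cv2.imwrite(f"pics/{n}0.png",im[:,:,::-1])
    c=calibration(n); print(n,c)
print(calibration("wrist"), grip_point_offset)
E
```

```text
pics
{'t': 0.0, 'joint_positions': array([ 5.62240488e+01,  5.99758745e+00,  5.52477522e+00,  8.96030494e+01,
       -3.39312787e-04,  7.75267879e+01]), 'joint_vel': array([-0.06280787,  0.12105492, -0.13016275, -0.03013151, -0.01640526,
        0.04599168]), 'tau': array([ 1.27538187e-03, -5.56933987e+01,  5.03644609e+01,  1.67924952e-02,
       -4.43599101e-04,  2.01671827e-05]), 'position': array([0.21777873, 0.55872216, 0.23051091]), 'ee_rot': array([[-9.31673760e-01,  3.63295293e-01, -7.31170259e-04],
       [ 3.63295921e-01,  9.31673148e-01, -1.10385373e-03],
       [ 2.80186831e-04, -1.29406273e-03, -9.99999123e-01]]), 'contact_force': array([-0.31660926,  0.02314596,  1.22369273]), 'ft_torque': array([ 0.00600991, -0.00194274,  0.01957068]), 'finger_force': 0.0, 'finger_gap': 0.9984313567721886}
scene {'camera_matrix': array([[479.99189507,   0.        , 320.8316109 ],
       [  0.        , 479.99189507, 201.33730878],
       [  0.        ,   0.        ,   1.        ]]), 'dist': array([-0.09601088,  0.        ,  0.        ,  0.        ,  0.        ]), 'position': array([ 0.90
[... 595 characters left out ...]
-0.68403872,  0.56090098],
       [ 0.00118533, -0.63455495, -0.77287684]])}
{'camera_matrix': array([[360.74480827,   0.        , 319.13702637],
       [  0.        , 360.74480827, 205.0826832 ],
       [  0.        ,   0.        ,   1.        ]]), 'dist': array([-0.06000625,  0.        ,  0.        ,  0.        ,  0.        ]), 'tool_from_camera': array([[-4.45306194e-05, -9.64227930e-01, -2.65074511e-01,
         6.71343022e-02],
       [ 9.99999882e-01,  8.54592812e-05, -4.78857207e-04,
         1.20404681e-04],
       [ 4.84380571e-04, -2.65074501e-01,  9.64227812e-01,
        -1.43226468e-01],
       [ 0.00000000e+00,  0.00000000e+00,  0.00000000e+00,
         1.00000000e+00]])} 0.0187
```

View pics/scene0.png

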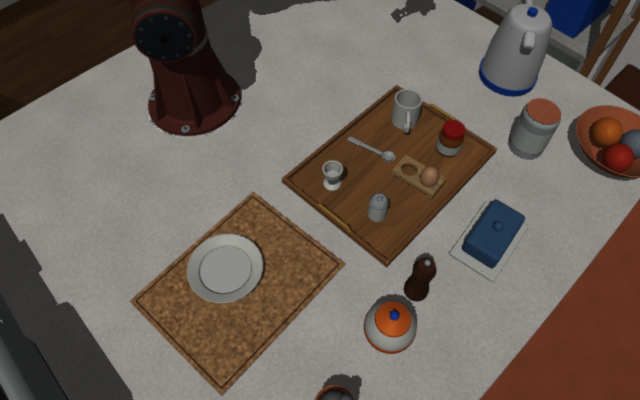

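View pics/side0.png

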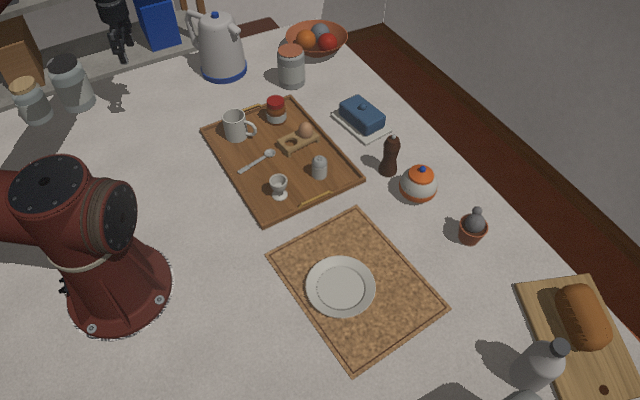

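The scene picture shows the tray with mug (407,108), jam jar (452,138), spoon (372,149), egg (430,176) in its rack, egg cup (332,174) and salt pot (377,207). The mat with its plate is at (238,290). The side picture agrees: mug (235,125), egg cup (278,187), salt pot (319,167).

```bash
cat > h.py <<'E'
from station import *
import cv2,numpy as np
from scipy.optimize import least_squares
def pose(n):
    c=calibration(n)
    if n!="wrist": return c,c["rotation"],c["position"]
    s=state(); T=c["tool_from_camera"]; R=s["ee_rot"]
    return c,R@T[:3,:3],R@T[:3,3]+s["position"]
def snap(n):
    p=pose(n); im,d=get_image(n); return p,im,d
def world(p,d,m):
    c,R,t=p; v,u=np.nonzero(m&(d>0))
    uv=cv2.undistortPoints(np.c_[u,v].astype(float)[:,None],c["camera_matrix"],c["dist"])[:,0]
    z=d[v,u]; return (np.c_[uv,np.ones(len(z))]*z[:,None])@R.T+t
def clouds(label,views):
    out={}
    for n,(p,im,d) in views.items():
        ms=masks_of(label,n)
        if ms and ms[0]["score"]>.3:
            m=cv2.erode(ms[0]["region"].astype(np.uint8),np.ones((2,2)))>0
            out[n]=(ms[0]["score"],world(p,d,m),ms[0]["box"])
    return out
def circ(P,r=None):
    x0=np.r_[P[:,:2].mean(0),r or .03]
    f=(lambda q:np.hypot(*(P[:,:2]-q[:2]).T)-(r or q[2]))
    q=least_squares(f,x0[:2] if r else x0,loss="soft_l1",f_scale=.002).x
    return np.round(q,4)
E
python3 - <<'E'
from h import *
V={n:snap(n) for n in ["scene","side","wrist"]}
cv2.imwrite("pics/w0.png",V["wrist"][1][:,:,::-1])
import pickle; D={}
for l in "placemat plate tray eggcup egg eggrack mug saltpot teaspoon jamjar".split():
    C=clouds(l,V); D[l]=C
    for n,(s,P,b) in C.items():
        q=np.percentile(P,[2,50,98],axis=0).round(3)
        print(l,n,round(s,2),len(P),*q,np.round(b))
pickle.dump(D,open("d.pkl","wb"))
E
```

```text
placemat scene 0.81 17039 [ 0.364 -0.411 -0.   ] [ 0.538 -0.268  0.004] [ 0.641 -0.064  0.007] [237. 295. 220. 208.]
placemat side 0.59 13087 [ 0.361 -0.413  0.002] [ 0.511 -0.287  0.005] [ 0.637 -0.064  0.009] [357. 294. 183. 177.]
plate scene 0.65 3963 [ 0.39  -0.307  0.006] [ 0.459 -0.239  0.012] [ 0.53  -0.169  0.021] [225. 268.  75.  74.]
plate side 0.7 3403 [ 0.389 -0.307  0.007] [ 0.461 -0.237  0.013] [ 0.53  -0.166  0.022] [340. 287.  73.  62.]
tray scene 0.72 15143 [0.359 0.006 0.002] [0.519 0.172 0.006] [0.675 0.426 0.02 ] [388. 176. 214. 179.]
tray wrist 0.8 3197 [0.342 0.348 0.005] [0.374 0.393 0.007] [0.409 0.43  0.02 ] [189. 356. 181.  88.]
eggcup scene 0.9 382 [0.433 0.056 0.008] [0.454 0.077 0.043] [0.472 0.096 0.066] [330. 174.  21.  30.]
eggcup side 0.74 309 [0.434 0.058 0.01 ] [0.453 0.073 0.047] [0.471 0.099 0.07 ] [278. 186.  15.  25.]
egg scene 0.56 262 [0.599 0.213 0.039] [0.616 0.223 0.061] [0.63  0.24  0.075] [429. 178.  14.  25.]
egg side 0.58 164 [0.589 0.214 0.036] [0.603 0.222 0.059] [0.62  0.236 0.076] [308. 130.  13.  17.]
eggrack scene 0.59 587 [0.53  
[... 411 characters left out ...]
.073 0.005] [0.589 0.083 0.053] [0.601 0.104 0.07 ] [376. 207.  28.  31.]
saltpot side 0.58 252 [0.56  0.076 0.014] [0.575 0.083 0.05 ] [0.597 0.1   0.071] [318. 167.  20.  21.]
teaspoon scene 0.49 193 [0.391 0.198 0.005] [0.466 0.22  0.012] [0.502 0.242 0.016] [371. 149.  47.  25.]
teaspoon side 0.58 154 [0.387 0.197 0.005] [0.445 0.214 0.012] [0.502 0.241 0.018] [258. 161.  37.  23.]
teaspoon wrist 0.56 33 [0.385 0.199 0.012] [0.388 0.206 0.015] [0.393 0.211 0.016] [110. 398.  15.   3.]
jamjar scene 0.79 738 [0.553 0.328 0.014] [0.58  0.342 0.062] [0.6   0.377 0.085] [452. 137.  26.  40.]
jamjar side 0.72 494 [0.545 0.329 0.012] [0.568 0.34  0.06 ] [0.597 0.376 0.088] [278. 110.  16.  29.]
```

View pics/w0.png

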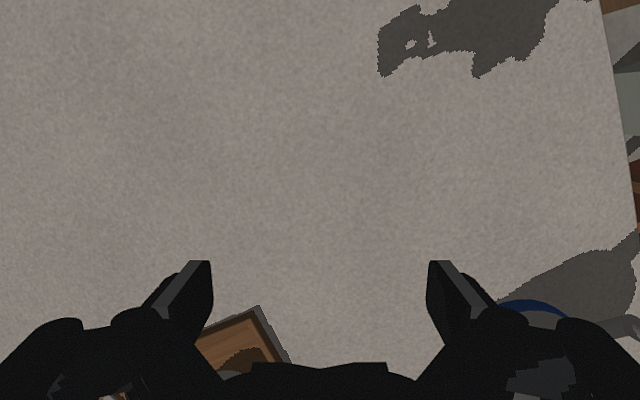

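The wrist view shows bare worktop with only a tray corner (at 250,340), so it adds nothing here. Next I fit shapes to the two fixed views' clouds.

```bash
cat > fit.py <<'E'
from h import *
import pickle; D=pickle.load(open("d.pkl","rb"))
g=lambda l,n,lo,hi:(lambda P:P[(P[:,2]>lo)&(P[:,2]<hi)])(D[l][n][1])
def two(l,lo,hi,r):
    Q=[g(l,n,lo,hi) for n in ("scene","side") if n in D[l]]
    print(l,[circ(q,r) for q in Q if len(q)>5],"both",circ(np.vstack(Q),r),"top",[np.percentile(D[l][n][1][:,2],97).round(4) for n in D[l]])
    return Q
if __name__=="__main__":
    two("eggcup",.05,.062,.0233); two("egg",.048,.064,.022); two("saltpot",.02,.045,.021)
    two("mug",.02,.09,.034); two("jamjar",.02,.06,.03); two("plate",.0145,.0205,.077)
    for n in ("scene","side"):
        P=D["placemat"][n][1]; r=cv2.minAreaRect((P[P[:,2]<.02][:,:2]*1000).astype(np.float32)); print("mat",n,np.round(r[0],1),np.round(r[1],1),round(r[2],2))
        P=D["teaspoon"][n][1]; P=P[P[:,2]>.007]; c=P[:,:2]; r=cv2.minAreaRect((c*1000).astype(np.float32)); print("spoon",n,np.round(r[0],1),np.round(r[1],1),round(r[2],2))
        P=D["eggrack"][n][1]; P=P[(P[:,2]>.027)&(P[:,2]<.035)]; r=cv2.minAreaRect((P[:,:2]*1000).astype(np.float32)); print("rack",n,np.round(r[0],1),np.round(r[1],1),round(r[2],2),np.median(P[:,2]))
        P=D["mug"][n][1]; m=circ(np.vstack([g("mug",k,.02,.09) for k in D["mug"]]),.034); v=P[:,:2]-m[:2]; f=np.hypot(*v.T)>.042; print("handle",n,f.sum(),v[f].mean(0),np.degrees(np.arctan2(*v[f].mean(0)[::-1])))
E
python3 fit.py
```

```text
eggcup [array([0.4527, 0.0742]), array([0.4472, 0.0788])] both [0.4529 0.0755] top [np.float64(0.065), np.float64(0.0693)]
egg [array([0.6069, 0.2367]), array([0.6097, 0.2383])] both [0.6083 0.2378] top [np.float64(0.0748), np.float64(0.0743)]
saltpot [array([0.5798, 0.0942]), array([0.5811, 0.0983])] both [0.5811 0.0962] top [np.float64(0.0697), np.float64(0.0706)]
mug [array([0.4371, 0.3508]), array([0.4369, 0.3525])] both [0.4373 0.3517] top [np.float64(0.0829), np.float64(0.0842)]
jamjar [array([0.5698, 0.3601]), array([0.5736, 0.3611])] both [0.5713 0.3609] top [np.float64(0.0849), np.float64(0.0881)]
plate [array([ 0.4592, -0.2376]), array([ 0.4575, -0.2382])] both [ 0.4585 -0.2377] top [np.float64(0.0202), np.float64(0.0218)]
mat scene [ 499.7 -236.3] [280.7 359.1] 5.69
spoon scene [444.7 221.1] [122.   29.5] 11.04
rack scene [584.5 229.1] [110.9  63. ] 8.41 0.031171840803060957
handle scene 74 [ 0.03789428 -0.04325708] -48.78083235651281
mat side [ 499.2 -234.7] [282.  362.5] 5.8
spoon side [445.8 212.7] [125.2  27.2] 19.29
rack side [581.8 227.8] [113.   57.9] 7.77 0.03212129851107276
handle side 43 [ 0.03663464 -0.03595927] -44.46696560519889
```

{"name": "jog_arm", "arguments": {
  "rows": [
    [0.24,-0.24,0.06,0,0,0],
    [0.24,-0.24,0.06,0,0,0],
    [0.24,-0.24,0.06,0,0,0],
    [0.24,-0.24,0.06,0,0,0],
    [0.24,-0.24,0.06,0,0,0],
    [0.24,-0.24,0.06,0,0,0],
    [0.24,-0.24,0.06,0,0,0],
    [0.24,-0.24,0.06,0,0,0],
    [0.24,-0.24,0.06,0,0,0],
    [0.24,-0.24,0.06,0,0,0],
    [0,0,0,0,0,0],
    [0,0,0,0,0,0]
  ]
}}

```text
t: 3.25
position: [0.5778, 0.1992, 0.3212]
ee_rot: [[-0.932, 0.364, -0.0], [0.364, 0.932, 0.0], [0.001, 0.0, -1.0]]
contact_force: [-1.2, -0.0, 0.1]
finger_gap: 1.002
finger_force: 0.0
```

```bash
python3 - <<'E'
from h import *
import pickle; D=pickle.load(open("d.pkl","rb"))
V={"wrist":snap("wrist")}
cv2.imwrite("pics/w1.png",V["wrist"][1][:,:,::-1])
for l in "eggcup egg eggrack mug saltpot teaspoon jamjar".split():
    C=clouds(l,V)
    for n,(s,P,b) in C.items():
        D[l][n]=C[n]
        q=np.percentile(P,[2,50,98],axis=0).round(3)
        print(l,n,round(s,2),len(P),*q,np.round(b))
pickle.dump(D,open("d.pkl","wb"))
f=lambda l,lo,hi,r:(lambda P:print(l,circ(P[(P[:,2]>lo)&(P[:,2]<hi)],r),np.percentile(P[:,2],97)))(D[l]["wrist"][1]) if "wrist" in D[l] else 0
f("eggcup",.05,.075,.0225);f("egg",.048,.064,.022);f("saltpot",.02,.05,.021);f("mug",.07,.09,.033)
from scipy.spatial import cKDTree
for n in ("scene","side","wrist"):
    if n in D["teaspoon"]:
        P=D["teaspoon"][n][1]; P=P[P[:,2]>.006]
        x,y=P[:,0],P[:,1]; v=cv2.fitLine((P[:,:2]*1000).astype(np.float32),cv2.DIST_HUBER,0,.01,.01).ravel(); a=np.degrees(np.arctan(v[1]/v[0]))
        w=np.array([v[0],v[1]])*np.sign(v[0]); t=P[:,:2]@w; print("spoon",n,a,"mid",((t.min()+t.max())/2-v[2:]@w/1000)*w+v[2:]/1000,t.max()-t.min(),np.median(P[:,2]))
    if n in D["mug"]:
        P=D["mug"][n][1]; v=P[:,:2]-[.4373,.3517]; g=np.hypot(*v.T)>.045; print("handle",n,g.sum(),np.degrees(np.arctan2(*v[g].mean(0)[::-1])))
E
```

```text
eggcup wrist 0.68 1822 [0.433 0.06  0.009] [0.453 0.078 0.046] [0.473 0.101 0.068] [181. 102.  59.  48.]
egg wrist 0.62 1009 [0.59  0.217 0.052] [0.605 0.234 0.068] [0.625 0.253 0.076] [358. 180.  33.  36.]
eggrack wrist 0.78 2623 [0.529 0.199 0.03 ] [0.578 0.231 0.033] [0.64  0.264 0.035] [346. 155.  86. 104.]
mug wrist 0.74 1720 [0.435 0.304 0.01 ] [0.46  0.33  0.062] [0.481 0.377 0.085] [406.  27.  68.  53.]
teaspoon wrist 0.56 1193 [0.387 0.2   0.008] [0.459 0.22  0.014] [0.504 0.243 0.016] [294.  50.  74.  98.]
jamjar wrist 0.77 2921 [0.544 0.331 0.031] [0.568 0.352 0.084] [0.595 0.382 0.086] [453. 107.  71.  54.]
eggcup [0.453  0.0816] 0.06749073442566121
egg [0.6123 0.235 ] 0.07553039393165561
mug [0.4927 0.336 ] 0.08495540943652843
spoon scene 17.371923 mid [0.44568613 0.21590554] 0.12224258580230485 0.011976696044063317
handle scene 68 -48.781248147854036
spoon side 16.340893 mid [0.44499226 0.21497617] 0.12512784315497155 0.01263692897882529
handle side 38 -43.8683253613498
spoon wrist 15.227939 mid [0.44553798 0.21861876] 0.12649733128401458 0.01390056819546337
handle wrist 252 -47.77158067142768
```

View pics/w1.png

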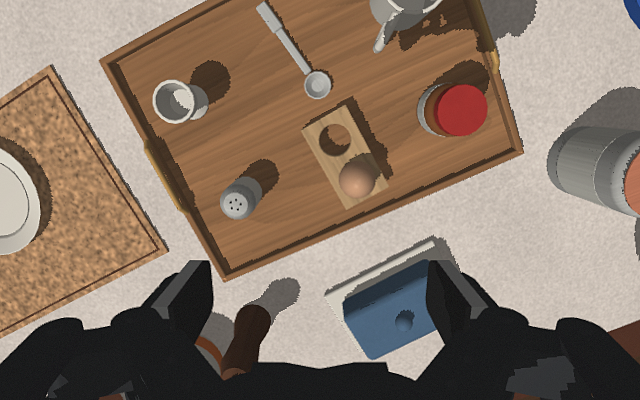

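The wrist picture shows the egg cup (180,102), spoon (295,50), mug (400,20), jar (458,108), egg (358,180) in the far well and salt pot (240,198). These agree with the two-view fits, so I go for the egg cup first.

{"name": "jog_arm", "arguments": {
  "rows": [
    [-0.139,-0.134,-0.24,0,0,0],
    [-0.139,-0.134,-0.24,0,0,0],
    [-0.139,-0.134,-0.24,0,0,0],
    [-0.139,-0.134,-0.24,0,0,0],
    [-0.139,-0.134,-0.24,0,0,0],
    [-0.139,-0.137,-0.24,0,0,0],
    [0,0,-0.145,0,0,0],
    [0,0,-0.145,0,0,0],
    [0,0,-0.145,0,0,0],
    [0,0,0,0,0,0],
    [0,0,0,0,0,0]
  ]
}}

```text
t: 5.03
position: [0.4533, 0.078, 0.041]
ee_rot: [[-0.932, 0.363, 0.001], [0.363, 0.932, -0.0], [-0.001, 0.0, -1.0]]
contact_force: [-0.2, -0.6, -0.7]
finger_gap: 0.997
finger_force: 0.0
```

```bash
python3 - <<'E'
from h import *
p,im,d=snap("wrist"); cv2.imwrite("pics/w2.png",im[:,:,::-1])
print(state()["position"])
E
```

```text
[0.45358827 0.0779837  0.04124459]
```

View pics/w2.png

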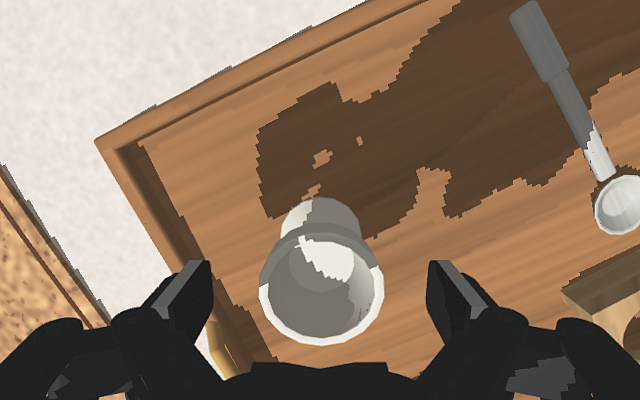

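The cup's rim (centre about 321,288) lies midway between the fingers (212 and 427), so I close on it, lift, and check.

{"name": "jog_arm", "arguments": {
  "rows": [
    [0,0,0,0,0,0],
    [0,0,0,0,0,0],
    [0,0,0,0,0,0],
    [0,0,0,0,0,0],
    [0,0,0,0,0,0],
    [0,0,0,0,0,0],
    [0,0,0.05,0,0,0],
    [0,0,0.15,0,0,0],
    [0,0,0.2,0,0,0],
    [0,0,0.2,0,0,0],
    [0,0,0,0,0,0]
  ],
  "fingers": 1
}}

```text
t: 6.45
position: [0.4543, 0.0778, 0.1326]
ee_rot: [[-0.932, 0.363, 0.004], [0.363, 0.932, -0.0], [-0.004, 0.001, -1.0]]
contact_force: [0.6, -0.1, -1.3]
finger_gap: 0.506
finger_force: 61.0
```

{"name": "jog_arm", "arguments": {
  "rows": [
    [0.004,-0.263,0,0,0,0],
    [0.004,-0.263,0,0,0,0],
    [0.004,-0.263,0,0,0,0],
    [0.004,-0.263,0,0,0,0],
    [0.004,-0.263,0,0,0,0],
    [0.004,-0.263,0,0,0,0],
    [0.004,-0.263,0,0,0,0],
    [0.004,-0.263,0,0,0,0],
    [0,0,-0.19,0,0,0],
    [0,0,-0.19,0,0,0],
    [0,0,-0.15,0,0,0],
    [0,0,0,0,0,0]
  ]
}}

```text
t: 7.95
position: [0.4561, -0.2362, 0.048]
ee_rot: [[-0.932, 0.363, -0.003], [0.363, 0.932, 0.003], [0.004, 0.002, -1.0]]
contact_force: [0.1, 1.4, -1.2]
finger_gap: 0.508
finger_force: 61.2
```

```bash
python3 - <<'E'
from h import *
import pickle
V={n:snap(n) for n in ["scene","side"]}
s=state(); print(s["position"],s["contact_force"])
for n in V: cv2.imwrite(f"pics/{n}1.png",V[n][1][:,:,::-1])
C=clouds("plate",V); Q=[]
for n in C: P=C[n][1]; P=P[(P[:,2]>.0145)&(P[:,2]<.0205)]; Q.append(P); print("plate",n,circ(P,.077))
print(circ(np.vstack(Q),.077))
C=clouds("eggcup",V)
for n in C: P=C[n][1]; print(n,C[n][0],np.percentile(P,[2,50,98],axis=0).round(4), circ(P[P[:,2]<.03],.021) if (P[:,2]<.03).sum()>5 else 0)
E
```

```text
[ 0.45754159 -0.23744305  0.05067876] [-0.26841611  0.66687682 -0.59771761]
plate scene [ 0.4514 -0.2337]
plate side [ 0.4609 -0.2319]
[ 0.4551 -0.2332]
scene 0.83 [[ 0.438  -0.2545  0.0154]
 [ 0.4594 -0.2377  0.0477]
 [ 0.4776 -0.2202  0.0738]] [ 0.448  -0.2326]
side 0.76 [[ 0.4342 -0.2496  0.0182]
 [ 0.4421 -0.2374  0.0487]
 [ 0.4496 -0.2181  0.0764]] [ 0.4619 -0.2357]
```

{"name": "jog_arm", "arguments": {
  "rows": [
    [0.008,-0.006,-0.015,0,0,0],
    [0,0,-0.015,0,0,0],
    [0,0,-0.005,0,0,0],
    [0,0,0,0,0,0],
    [0,0,0,0,0,0]
  ]
}}

```text
t: 8.88
position: [0.4589, -0.2385, 0.0453]
ee_rot: [[-0.932, 0.363, 0.0], [0.363, 0.932, 0.0], [0.0, 0.0, -1.0]]
contact_force: [0.1, -0.4, 0.2]
finger_gap: 0.503
finger_force: 61.2
```

{"name": "jog_arm", "arguments": {
  "rows": [
    [0,0,-0.005,0,0,0],
    [0,0,-0.004,0,0,0],
    [0,0,0,0,0,0],
    [0,0,0,0,0,0]
  ]
}}

```text
t: 9.38
position: [0.4595, -0.2388, 0.0452]
ee_rot: [[-0.932, 0.363, 0.001], [0.363, 0.932, -0.001], [-0.001, -0.0, -1.0]]
contact_force: [-2.0, 3.3, 9.7]
finger_gap: 0.506
finger_force: 61.8
```

{"name": "jog_arm", "arguments": {
  "rows": [
    [0,0,0,0,0,0],
    [0,0,0,0,0,0],
    [0,0,0,0,0,0],
    [0,0,0,0,0,0],
    [0,0,0,0,0,0],
    [0,0,0.1,0,0,0],
    [0,0,0.3,0,0,0],
    [0,0,0.3,0,0,0],
    [0,0,0.3,0,0,0],
    [0,0,0.3,0,0,0],
    [0,0,0,0,0,0]
  ],
  "fingers": 0
}}

```text
t: 10.75
position: [0.4602, -0.2397, 0.2441]
ee_rot: [[-0.932, 0.363, 0.005], [0.363, 0.932, -0.005], [-0.007, -0.002, -1.0]]
contact_force: [0.7, -0.9, -0.5]
finger_gap: 1.001
finger_force: 0.0
```

```bash
python3 - <<'E'
from h import *
V={n:snap(n) for n in ["scene","side","wrist"]}
print(state()["position"])
ims=np.hstack([V["scene"][1][180:340,140:300],V["side"][1][200:360,260:420],cv2.resize(V["wrist"][1],(256,160))])
cv2.imwrite("pics/c1.png",ims[:,:,::-1])
C=clouds("plate",V)
for n in C: P=C[n][1]; P=P[(P[:,2]>.0145)&(P[:,2]<.0205)]; print("plate",n,circ(P,.077),len(P))
C=clouds("eggcup",V)
for n in C: P=C[n][1]; print(n,np.round(C[n][0],2),np.percentile(P,[2,50,98],axis=0).round(4), circ(P[P[:,2]>.055],.023))
E
```

```text
[ 0.45873323 -0.23840273  0.23878417]
plate scene [ 0.4587 -0.2371] 1130
plate side [ 0.4574 -0.239 ] 1038
plate wrist [ 0.4595 -0.2373] 6698
scene 0.94 [[ 0.4401 -0.2579  0.009 ]
 [ 0.4615 -0.238   0.046 ]
 [ 0.4802 -0.219   0.0712]] [ 0.4596 -0.2385]
side 0.85 [[ 0.4373 -0.2579  0.0112]
 [ 0.4591 -0.2377  0.0482]
 [ 0.4871 -0.2163  0.0728]] [ 0.4568 -0.2373]
wrist 0.78 [[ 0.4372 -0.2568  0.0156]
 [ 0.4606 -0.2374  0.0526]
 [ 0.4785 -0.2168  0.0718]] [ 0.456  -0.2364]
```

View pics/c1.png

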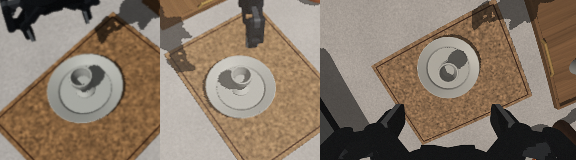

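Cup stands upright in the middle of the plate in all three views: crop positions (78,88) in scene, (240,88) in side and (450,70) in wrist. Now the egg.

{"name": "jog_arm", "arguments": {
  "rows": [
    [0.09,0.287,0,0,0,0],
    [0.09,0.287,0,0,0,0],
    [0.09,0.287,0,0,0,0],
    [0.09,0.287,0,0,0,0],
    [0.09,0.287,0,0,0,0],
    [0.09,0.287,0,0,0,0],
    [0.09,0.287,0,0,0,0],
    [0.09,0.287,0,0,0,0],
    [0.09,0.287,0,0,0,0],
    [0.09,0.287,0,0,0,0],
    [0.095,0.287,0,0,0,0],
    [0,0,0,0,0,0]
  ]
}}

```text
t: 12.7
position: [0.6079, 0.2376, 0.2375]
ee_rot: [[-0.933, 0.36, -0.002], [0.36, 0.933, 0.0], [0.002, -0.0, -1.0]]
contact_force: [0.2, -0.0, -0.9]
finger_gap: 0.998
finger_force: 0.0
```

{"name": "jog_arm", "arguments": {
  "rows": [
    [0,0,-0.22,0,0,0],
    [0,0,-0.22,0,0,0],
    [0,0,-0.22,0,0,0],
    [0,0,-0.2,0,0,0],
    [0,0,0,0,0,0],
    [0,0,0,0,0,0]
  ]
}}

```text
t: 13.45
position: [0.6086, 0.2346, 0.1115]
ee_rot: [[-0.931, 0.364, 0.001], [0.364, 0.931, 0.0], [-0.001, 0.001, -1.0]]
contact_force: [-0.8, 0.0, -0.4]
finger_gap: 1.001
finger_force: 0.0
```

```bash
python3 - <<'E'
from h import *
V={"wrist":snap("wrist")}; print(state()["position"])
cv2.imwrite("pics/w3.png",V["wrist"][1][:,:,::-1])
C=clouds("egg",V)
for n in C:
    P=C[n][1]; print(np.round(C[n][0],2),C[n][2],np.percentile(P,[2,50,98],axis=0).round(4), circ(P[P[:,2]<.06],.021))
    top=P[P[:,2]>P[:,2].max()-.004]; print(top.mean(0))
    s=least_squares(lambda q:np.linalg.norm((P-q)/[.022,.022,.03],axis=1)-1,[.608,.235,.045]).x; print("ellipsoid",s)
C=clouds("eggrack",V)
for n in C: print("rack top",np.median(C[n][1][:,2]))
E
```

```text
[0.60904778 0.23483973 0.11196912]
0.63 [320.8, 222.1, 71.1, 75.5] [[0.5885 0.219  0.0477]
 [0.6027 0.2375 0.068 ]
 [0.6224 0.2543 0.0756]] [0.6097 0.2345]
[0.60849054 0.23494177 0.07437682]
ellipsoid [0.60936254 0.23461497 0.04546026]
rack top 0.03267294657987563
```

View pics/w3.png

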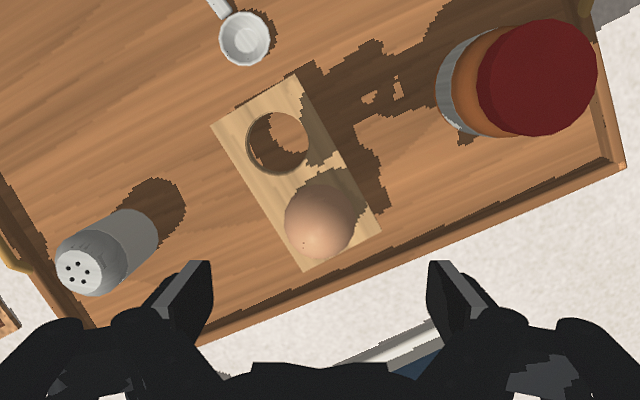

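The egg (321,222) is centred between the fingers, widest about 45 mm up. Going down onto it and closing.

{"name": "jog_arm", "arguments": {
  "rows": [
    [0,0,-0.12,0,0,0],
    [0,0,-0.12,0,0,0],
    [0,0,-0.12,0,0,0],
    [0,0,-0.117,0,0,0],
    [0,0,0,0,0,0],
    [0,0,0,0,0,0]
  ]
}}

```text
t: 14.35
position: [0.6084, 0.2351, 0.0388]
ee_rot: [[-0.932, 0.363, 0.001], [0.363, 0.932, 0.0], [-0.0, 0.0, -1.0]]
contact_force: [0.6, -0.3, 0.9]
finger_gap: 1.0
finger_force: 0.0
```

{"name": "jog_arm", "arguments": {
  "rows": [
    [0,0,0,0,0,0],
    [0,0,0,0,0,0],
    [0,0,0,0,0,0],
    [0,0,0,0,0,0],
    [0,0,0,0,0,0],
    [0,0,0,0,0,0],
    [0,0,0.05,0,0,0],
    [0,0,0.1,0,0,0],
    [0,0,0.2,0,0,0],
    [0,0,0.2,0,0,0],
    [0,0,0,0,0,0],
    [0,0,0,0,0,0]
  ],
  "fingers": 1
}}

```text
t: 15.85
position: [0.608, 0.235, 0.1207]
ee_rot: [[-0.932, 0.363, -0.0], [0.363, 0.932, 0.0], [0.0, -0.0, -1.0]]
contact_force: [0.8, 0.0, -0.8]
finger_gap: 0.471
finger_force: 60.6
```

```bash
python3 - <<'E'
from h import *
V={n:snap(n) for n in ("wrist","scene","side")}; print(state()["position"])
a=V["wrist"][1][150:400,120:520]; b=np.vstack([V["scene"][1][110:235,350:510],V["side"][1][60:185,240:400]])
cv2.imwrite("pics/w4.png",np.hstack([a,b])[:,:,::-1])
for n,(s,P,bx) in clouds("egg",V).items(): print(n,s,np.percentile(P,[2,50,98],axis=0).round(4))
E
```

```text
[0.60739451 0.23490324 0.11964781]
wrist 0.94 [[0.5876 0.2205 0.1259]
 [0.5999 0.2385 0.1485]
 [0.6188 0.2545 0.1564]]
```

View pics/w4.png

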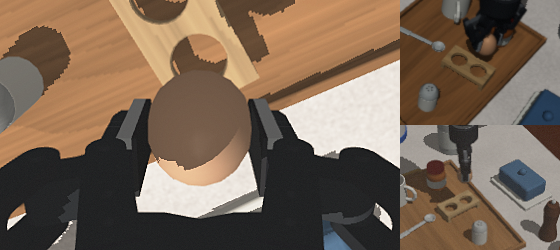

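Egg is held upright between the pads (200,130 in the crop), its top 37 mm above the TCP as before. Carrying it over the cup.

{"name": "jog_arm", "arguments": {
  "rows": [
    [-0.05,-0.15,0.1,0,0,0],
    [-0.09,-0.285,0.1,0,0,0],
    [-0.09,-0.285,0,0,0,0],
    [-0.09,-0.285,0,0,0,0],
    [-0.09,-0.285,0,0,0,0],
    [-0.09,-0.285,0,0,0,0],
    [-0.09,-0.285,0,0,0,0],
    [-0.09,-0.285,0,0,0,0],
    [-0.09,-0.285,0,0,0,0],
    [-0.09,-0.285,0,0,0,0],
    [-0.09,-0.285,0,0,0,0],
    [-0.04,-0.155,0,0,0,0]
  ]
}}

```text
t: 17.65
position: [0.4587, -0.2401, 0.1508]
ee_rot: [[-0.931, 0.365, -0.0], [0.365, 0.931, -0.0], [0.0, -0.0, -1.0]]
contact_force: [0.1, 0.4, -1.7]
finger_gap: 0.472
finger_force: 60.7
```

{"name": "jog_arm", "arguments": {
  "rows": [
    [0,0,-0.1,0,0,0],
    [0,0,-0.1,0,0,0],
    [0,0,-0.1,0,0,0],
    [0,0,0,0,0,0],
    [0,0,0,0,0,0],
    [0,0,0,0,0,0]
  ]
}}

```text
t: 18.4
position: [0.46, -0.2384, 0.1066]
ee_rot: [[-0.932, 0.363, 0.001], [0.363, 0.932, -0.001], [-0.001, -0.0, -1.0]]
contact_force: [0.7, -0.8, -0.1]
finger_gap: 0.475
finger_force: 60.7
```

```bash
python3 - <<'E'
from h import *
V={n:snap(n) for n in ("wrist","scene","side")}; print(state()["position"])
a=V["wrist"][1][150:400,120:520]; b=np.vstack([V["scene"][1][200:325,150:310],V["side"][1][210:335,260:420]])
cv2.imwrite("pics/w5.png",np.hstack([a,b])[:,:,::-1])
for n,(s,P,bx) in clouds("egg",V).items():
    print(n,s,np.percentile(P,[2,50,98],axis=0).round(4),"ell",least_squares(lambda q:np.linalg.norm((P-q)/[.022,.022,.03],axis=1)-1,[.459,-.238,.12]).x)
for n,(s,P,bx) in clouds("eggcup",V).items():
    print(n,s,np.percentile(P,[2,50,98],axis=0).round(4))
E
```

```text
[ 0.4598499  -0.23838645  0.10635801]
wrist 0.8 [[ 0.4395 -0.253   0.1123]
 [ 0.4519 -0.235   0.1345]
 [ 0.4705 -0.219   0.1424]] ell [ 0.46081547 -0.23857609  0.11243176]
scene 0.9 [[ 0.4529 -0.2581  0.1038]
 [ 0.4718 -0.2421  0.1301]
 [ 0.4822 -0.2235  0.1419]] ell [ 0.46030449 -0.23927356  0.11107529]
side 0.39 [[ 0.4397 -0.249   0.1087]
 [ 0.4431 -0.2407  0.1258]
 [ 0.4481 -0.2287  0.1373]] ell [ 0.46160943 -0.23700419  0.11442091]
wrist 0.92 [[ 0.4356 -0.2553  0.0144]
 [ 0.4491 -0.2323  0.0475]
 [ 0.4659 -0.2158  0.0716]]
scene 0.95 [[ 0.4481 -0.2579  0.0112]
 [ 0.4685 -0.2415  0.0432]
 [ 0.4802 -0.2196  0.072 ]]
side 0.75 [[ 0.3611 -0.4135  0.0017]
 [ 0.4908 -0.3104  0.0052]
 [ 0.6378 -0.074   0.0087]]
```

View pics/w5.png

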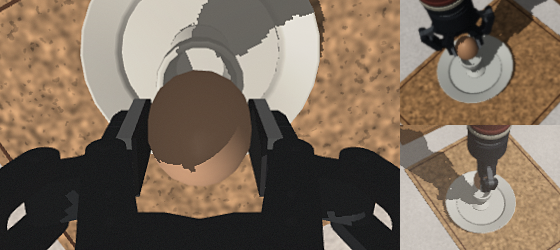

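The egg hangs right over the cup, within about 1 mm; I lower it and feel for contact.

{"name": "jog_arm", "arguments": {
  "rows": [
    [-0.008,0.002,-0.06,0,0,0],
    [0,0,-0.06,0,0,0],
    [0,0,-0.05,0,0,0],
    [0,0,-0.015,0,0,0],
    [0,0,0,0,0,0],
    [0,0,0,0,0,0]
  ]
}}

```text
t: 19.6
position: [0.4585, -0.238, 0.0784]
ee_rot: [[-0.932, 0.363, 0.0], [0.363, 0.932, -0.0], [-0.0, 0.0, -1.0]]
contact_force: [-0.2, -0.8, -0.6]
finger_gap: 0.473
finger_force: 60.7
```

{"name": "jog_arm", "arguments": {
  "rows": [
    [0,0,-0.006,0,0,0],
    [0,0,-0.004,0,0,0],
    [0,0,0,0,0,0],
    [0,0,0,0,0,0]
  ]
}}

```text
t: 20.1
position: [0.4589, -0.2383, 0.0777]
ee_rot: [[-0.932, 0.363, 0.001], [0.363, 0.932, -0.001], [-0.001, -0.0, -1.0]]
contact_force: [-2.0, 1.1, 6.2]
finger_gap: 0.474
finger_force: 61.4
```

{"name": "jog_arm", "arguments": {
  "rows": [
    [0,0,0,0,0,0],
    [0,0,0,0,0,0],
    [0,0,0,0,0,0],
    [0,0,0,0,0,0],
    [0,0,0,0,0,0],
    [0,0,0.1,0,0,0],
    [0,0,0.25,0,0,0],
    [0,0,0.25,0,0,0],
    [0,0,0.25,0,0,0],
    [0,0,0.25,0,0,0],
    [0,0,0,0,0,0],
    [0,0,0,0,0,0]
  ],
  "fingers": 0
}}

```text
t: 21.6
position: [0.4584, -0.2379, 0.2419]
ee_rot: [[-0.932, 0.363, 0.0], [0.363, 0.932, -0.0], [-0.0, -0.0, -1.0]]
contact_force: [-0.1, 0.0, 0.4]
finger_gap: 1.001
finger_force: 0.0
```

```bash
python3 - <<'E'
from h import *
V={n:snap(n) for n in ("wrist","scene","side")}; print(state()["position"])
b=np.hstack([cv2.resize(V[n][1][r:r+80,c:c+100],None,fx=2.6,fy=2.6) for n,r,c in (("scene",220,175),("side",240,290),("wrist",110,270))])
cv2.imwrite("pics/c2.png",b[:,:,::-1])
for l in ("egg","eggcup"):
  for n,(s,P,bx) in clouds(l,V).items():
    print(l,n,s,np.percentile(P,[2,50,98],axis=0).round(4),least_squares(lambda q:np.linalg.norm((P-q)/[.022,.022,.03],axis=1)-1,[.459,-.238,.08]).x if l=="egg" else "")
E
```

```text
[ 0.45804231 -0.23757758  0.24071655]
egg wrist 0.66 [[ 0.4384 -0.2536  0.0897]
 [ 0.4537 -0.2351  0.1063]
 [ 0.4734 -0.2179  0.1136]] [ 0.45832619 -0.23708755  0.08340855]
egg scene 0.69 [[ 0.4511 -0.2571  0.0783]
 [ 0.4684 -0.241   0.101 ]
 [ 0.4796 -0.2223  0.1121]] [ 0.45762795 -0.23736106  0.08212214]
egg side 0.75 [[ 0.4382 -0.2568  0.075 ]
 [ 0.4536 -0.2458  0.1029]
 [ 0.4729 -0.2274  0.1148]] [ 0.4584448  -0.2349641   0.08415372]
eggcup wrist 0.71 [[ 0.4355 -0.2481  0.0141]
 [ 0.4405 -0.2285  0.0698]
 [ 0.4538 -0.2155  0.0721]] 
eggcup scene 0.87 [[ 0.4524 -0.2579  0.0117]
 [ 0.4707 -0.2436  0.0191]
 [ 0.4807 -0.222   0.0706]] 
eggcup side 0.75 [[ 0.4373 -0.2586  0.0146]
 [ 0.4503 -0.2485  0.021 ]
 [ 0.4734 -0.2305  0.0717]]
```

View pics/c2.png

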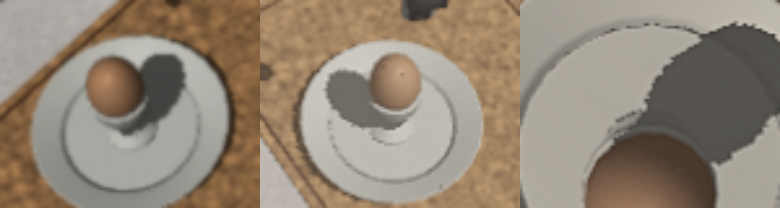

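The egg sits upright in the cup, at (115,88), (395,80) and (650,175) in the three crops, with its top 113 mm up as a seated egg should be. Now the mug.

{"name": "jog_arm", "arguments": {
  "rows": [
    [-0.012,0.328,0,0,0,-0.024],
    [-0.012,0.328,0,0,0,-0.024],
    [-0.012,0.328,0,0,0,-0.024],
    [-0.012,0.328,0,0,0,-0.024],
    [-0.012,0.328,0,0,0,-0.024],
    [-0.012,0.328,0,0,0,-0.024],
    [-0.012,0.328,0,0,0,-0.024],
    [-0.012,0.328,0,0,0,-0.024],
    [-0.012,0.328,0,0,0,-0.024],
    [-0.012,0.328,0,0,0,-0.024],
    [-0.012,0.328,0,0,0,-0.024],
    [-0.012,0.322,0,0,0,-0.024]
  ]
}}

```text
t: 23.55
position: [0.4365, 0.3533, 0.2416]
ee_rot: [[-0.678, 0.735, 0.0], [0.735, 0.678, 0.0], [-0.0, 0.0, -1.0]]
contact_force: [1.4, 0.0, 0.1]
finger_gap: 1.003
finger_force: 0.0
```

{"name": "jog_arm", "arguments": {
  "rows": [
    [0,0,-0.2,0,0,0],
    [0,0,-0.2,0,0,0],
    [0,0,-0.1,0,0,0],
    [0,0,0,0,0,0],
    [0,0,0,0,0,0]
  ]
}}

```text
t: 24.18
position: [0.4374, 0.3517, 0.168]
ee_rot: [[-0.679, 0.734, 0.002], [0.734, 0.679, 0.001], [-0.001, 0.002, -1.0]]
contact_force: [0.5, -0.6, 0.1]
finger_gap: 1.001
finger_force: 0.0
```

```bash
python3 - <<'E'
from h import *
V={n:snap(n) for n in ("wrist","scene","side")}; s=state(); print(s["position"],np.degrees(np.arctan2(s["ee_rot"][1,1],s["ee_rot"][0,1])))
cv2.imwrite("pics/w6.png",V["wrist"][1][:,:,::-1])
for n,(s,P,bx) in clouds("mug",V).items():
    c=circ(P[P[:,2]>.02],.034); v=P[:,:2]-c; g=np.hypot(*v.T)>.045
    print(n,s,np.percentile(P,[2,50,98],axis=0).round(4),c,g.sum(),np.degrees(np.arctan2(*v[g].mean(0)[::-1])))
E
```

```text
[0.43747911 0.35176352 0.16793163] 42.76508635717682
wrist 0.57 [[0.404  0.3191 0.0107]
 [0.4427 0.3455 0.0448]
 [0.4679 0.3854 0.0855]] [0.4331 0.3555] 249 -46.811776860339364
scene 0.85 [[0.4053 0.3031 0.0103]
 [0.4405 0.3414 0.0575]
 [0.4794 0.3834 0.0842]] [0.4369 0.3505] 74 -45.79683613854935
side 0.75 [[ 0.3623 -0.4131  0.0016]
 [ 0.5117 -0.2877  0.0052]
 [ 0.6364 -0.0642  0.0088]] [ 0.4541 -0.19  ] 12816 -53.95049407838552
```

View pics/w6.png

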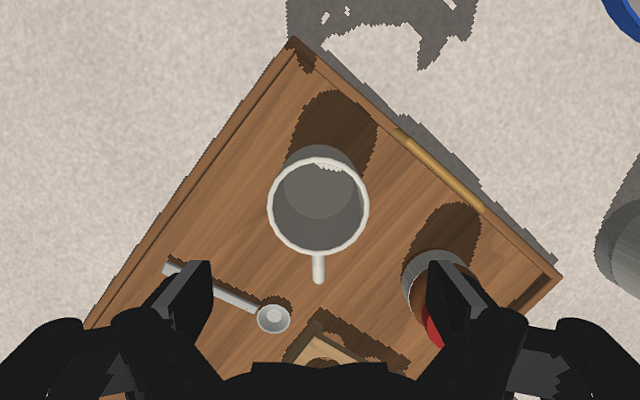

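Mug rim is centred at (319,206) with its handle straight down the picture (319,270), so the grip axis is across the body. Down and grip.

{"name": "jog_arm", "arguments": {
  "rows": [
    [0,0,-0.2,0,0,0],
    [0,0,-0.2,0,0,0],
    [0,0,-0.2,0,0,0],
    [0,0,-0.15,0,0,0],
    [0,0,-0.1,0,0,0],
    [0,0,0,0,0,0],
    [0,0,0,0,0,0]
  ]
}}

```text
t: 25.35
position: [0.4375, 0.3519, 0.0403]
ee_rot: [[-0.679, 0.734, 0.001], [0.734, 0.679, 0.001], [-0.0, 0.001, -1.0]]
contact_force: [0.2, -0.3, -0.3]
finger_gap: 1.001
finger_force: 0.0
```

{"name": "jog_arm", "arguments": {
  "rows": [
    [0,0,0,0,0,0],
    [0,0,0,0,0,0],
    [0,0,0,0,0,0],
    [0,0,0,0,0,0],
    [0,0,0,0,0,0],
    [0,0,0.05,0,0,0],
    [0,0,0.15,0,0,0],
    [0,0,0.25,0,0,0],
    [0,0,0.25,0,0,0],
    [0,0,0.25,0,0,0],
    [0,0,0,0,0,0],
    [0,0,0,0,0,0]
  ],
  "fingers": 1
}}

```text
t: 26.85
position: [0.4364, 0.3514, 0.1807]
ee_rot: [[-0.679, 0.734, -0.001], [0.734, 0.679, -0.001], [0.0, -0.001, -1.0]]
contact_force: [0.8, -0.4, -1.7]
finger_gap: 0.768
finger_force: 67.7
```

{"name": "jog_arm", "arguments": {
  "rows": [
    [0.068,-0.2,0,0,0,-0.0257],
    [0.068,-0.295,0,0,0,-0.0257],
    [0.068,-0.295,0,0,0,-0.0257],
    [0.068,-0.295,0,0,0,-0.0257],
    [0.068,-0.295,0,0,0,-0.0257],
    [0.068,-0.295,0,0,0,-0.0257],
    [0.068,-0.295,0,0,0,-0.0257],
    [0.068,-0.295,0,0,0,-0.0257],
    [0.068,-0.295,0,0,0,-0.0257],
    [0.068,-0.295,0,0,0,-0.0257],
    [0.068,-0.295,0,0,0,-0.0257],
    [0.068,-0.295,0,0,0,-0.0257]
  ]
}}

```text
t: 28.35
position: [0.5585, -0.1662, 0.1796]
ee_rot: [[-0.258, 0.966, -0.002], [0.966, 0.258, 0.002], [0.002, -0.002, -1.0]]
contact_force: [0.7, 0.1, -3.1]
finger_gap: 0.766
finger_force: 67.6
```

{"name": "jog_arm", "arguments": {
  "rows": [
    [0.068,-0.295,0,0,0,-0.0257],
    [0.068,-0.295,0,0,0,-0.0257],
    [0.068,-0.295,0,0,0,-0.0257],
    [0.068,-0.295,0,0,0,-0.0257],
    [0,-0.09,0,0,0,0],
    [0,0,-0.2,0,0,0],
    [0,0,-0.2,0,0,0],
    [0,0,-0.2,0,0,0],
    [0,0,-0.15,0,0,0],
    [0,0,-0.1,0,0,0],
    [0,0,0,0,0,0],
    [0,0,0,0,0,0]
  ]
}}

```text
t: 29.85
position: [0.6004, -0.3559, 0.0552]
ee_rot: [[-0.101, 0.995, 0.001], [0.995, 0.101, -0.001], [-0.001, 0.001, -1.0]]
contact_force: [0.2, -1.1, -2.9]
finger_gap: 0.765
finger_force: 68.0
```

```bash
cat > chk.py <<'E'
from h import *
import sys
c=np.array([.4995,-.2355]); a=np.radians(5.75); X=np.array([np.cos(a),np.sin(a)]); Y=np.array([-X[1],X[0]])
cams=sys.argv[1].split(","); V={n:snap(n) for n in cams}
s=state(); R=s["ee_rot"]; p=s["position"]; print(p.round(4),"yaw",np.degrees(np.arctan2(R[1,1],R[0,1])).round(2),"in mat",np.round([(p[:2]-c)@X,(p[:2]-c)@Y],4),s["contact_force"].round(1),s["t"])
for l in sys.argv[2].split(","):
  for n,(sc,P,b) in clouds(l,V).items():
    r={"mug":.034,"saltpot":.021}.get(l); q=circ(P[P[:,2]>.02],r) if r else np.median(P,0)[:2]
    v=P[:,:2]-q; g=np.hypot(*v.T)>.045
    print(l,n,round(sc,2),np.percentile(P,[2,98],axis=0).round(3),"mat",np.round([(q-c)@X,(q-c)@Y],4),g.sum(),np.degrees(np.arctan2(*v[g].mean(0)[::-1])) if g.any() else "")
if len(sys.argv)>3: cv2.imwrite(sys.argv[3],V[cams[0]][1][:,:,::-1])
E
python3 chk.py scene,side mug,placemat
```

```text
[ 0.6007 -0.3562  0.0556] yaw 5.77 in mat [ 0.0886 -0.1302] [ 0.5  1.2 -3. ] 29.95
mug scene 0.97 [[ 0.583 -0.417  0.021]
 [ 0.632 -0.324  0.1  ]] mat [ 0.087 -0.13 ] 91 -80.17694414209807
mug side 0.75 [[ 0.568 -0.417  0.026]
 [ 0.632 -0.348  0.102]] mat [ 0.0877 -0.1258] 66 -85.64236099119867
placemat scene 0.64 [[ 0.361 -0.404 -0.   ]
 [ 0.644 -0.061  0.007]] mat [0.065  0.0631] 9570 -129.24464165100338
placemat side 0.83 [[ 0.361 -0.414  0.002]
 [ 0.627 -0.063  0.009]] mat [-0.0066 -0.0282] 11787 106.0360628611635
```

{"name": "jog_arm", "arguments": {
  "rows": [
    [0,0,-0.05,0,0,0],
    [0,0,-0.04,0,0,0],
    [0,0,-0.015,0,0,0],
    [0,0,-0.005,0,0,0],
    [0,0,0,0,0,0],
    [0,0,0,0,0,0]
  ]
}}

```text
t: 30.9
position: [0.5997, -0.3554, 0.0386]
ee_rot: [[-0.101, 0.995, -0.0], [0.995, 0.101, 0.0], [0.0, -0.0, -1.0]]
contact_force: [-4.5, 3.1, 7.2]
finger_gap: 0.769
finger_force: 69.0
```

{"name": "jog_arm", "arguments": {
  "rows": [
    [0,0,0,0,0,0],
    [0,0,0,0,0,0],
    [0,0,0,0,0,0],
    [0,0,0,0,0,0],
    [0,0,0.1,0,0,0],
    [0,0,0.25,0,0,0],
    [0,0,0.25,0,0,0],
    [0,0,0.25,0,0,0],
    [0,0,0.25,0,0,0],
    [0,0,0,0,0,0],
    [0,0,0,0,0,0]
  ],
  "fingers": 0
}}

```text
t: 32.28
position: [0.6, -0.3557, 0.2029]
ee_rot: [[-0.101, 0.995, 0.0], [0.995, 0.101, -0.0], [-0.0, 0.0, -1.0]]
contact_force: [-0.1, 0.9, 0.1]
finger_gap: 1.001
finger_force: 0.0
```

```bash
python3 chk.py scene,side,wrist mug,saltpot
```

```text
[ 0.5996 -0.3553  0.2013] yaw 5.77 in mat [ 0.0876 -0.1292] [ 0.4 -0.1  0.4] 32.425
mug scene 0.89 [[ 0.572 -0.416  0.006]
 [ 0.634 -0.324  0.083]] mat [ 0.0879 -0.1285] 112 -81.46360599412144
mug side 0.96 [[ 0.566 -0.415  0.009]
 [ 0.631 -0.322  0.084]] mat [ 0.0874 -0.1286] 83 -85.35936404780209
saltpot scene 0.67 [[0.568 0.073 0.007]
 [0.601 0.105 0.07 ]] mat [0.112  0.3211] 0 
saltpot side 0.54 [[0.56  0.076 0.009]
 [0.597 0.102 0.071]] mat [0.1152 0.3246] 0
```

{"name": "jog_arm", "arguments": {
  "rows": [
    [-0.0734,0.273,0,0,0,0.0796],
    [-0.0734,0.273,0,0,0,0.0796],
    [-0.0734,0.273,0,0,0,0.0796],
    [-0.0734,0.273,0,0,0,0.0796],
    [-0.0734,0.273,0,0,0,0.0796],
    [-0.0734,0.273,0,0,0,0.0796],
    [-0.0734,0.273,0,0,0,0.0796],
    [-0.0734,0.273,0,0,0,0.0796],
    [-0.0734,0.273,0,0,0,0.0796],
    [-0.0734,0.273,0,0,0,0.0796]
  ]
}}

```text
t: 33.98
position: [0.4895, 0.0551, 0.2028]
ee_rot: [[-0.977, 0.214, 0.001], [0.214, 0.977, 0.0], [-0.001, 0.0, -1.0]]
contact_force: [0.2, 0.7, 0.7]
finger_gap: 0.999
finger_force: 0.0
```

{"name": "jog_arm", "arguments": {
  "rows": [
    [-0.0734,0.273,0,0,0,0.0796],
    [-0.0734,0.273,0,0,0,0.0796],
    [-0.0734,0.273,0,0,0,0.0796],
    [-0.0734,0.273,0,0,0,0.0796],
    [0,0,-0.2,0,0,0],
    [0,0,-0.2,0,0,0],
    [0,0,-0.1,0,0,0],
    [0,0,0,0,0,0],
    [0,0,0,0,0,0]
  ],
  "fingers": 0.5
}}

```text
t: 35.1
position: [0.4466, 0.2176, 0.1289]
ee_rot: [[-0.961, -0.276, 0.002], [-0.276, 0.961, 0.0], [-0.002, -0.0, -1.0]]
contact_force: [0.1, -0.1, 0.8]
finger_gap: 0.501
finger_force: 0.0
```

```bash
python3 chk.py wrist teaspoon pics/w7.png; python3 - <<'E'
from h import *
V={n:snap(n) for n in ("wrist","scene","side")}
for n,(s,P,b) in clouds("teaspoon",V).items():
    P=P[P[:,2]>.008]; v=cv2.fitLine((P[:,:2]*1000).astype(np.float32),cv2.DIST_HUBER,0,.01,.01).ravel()
    w=v[:2]*np.sign(v[0]); t=P[:,:2]@w; print(n,np.degrees(np.arctan2(w[1],w[0])),(t.min()+t.max())/2*w+v[2:]/1000-(v[2:]@w)/1000*w,np.ptp(t),np.percentile(P[:,2],[10,50,95]))
E
```

```text
[0.4467 0.2177 0.129 ] yaw 106.05 in mat [-0.0072  0.4562] [0.3 1.2 0.6] 35.15
teaspoon wrist 0.58 [[0.385 0.2   0.008]
 [0.503 0.243 0.016]] mat [-0.0053  0.4573] 1221 177.3405133139305
wrist 14.887241 [0.44407136 0.21878228] 0.12726476813669374 [0.00975235 0.01419766 0.01563005]
scene 17.347267 [0.44609546 0.2161154 ] 0.12363586741021487 [0.0092684  0.01241331 0.01565942]
side 17.550377 [0.44723101 0.21541676] 0.12326062740033378 [0.00952626 0.01307389 0.01697575]
```

View pics/w7.png

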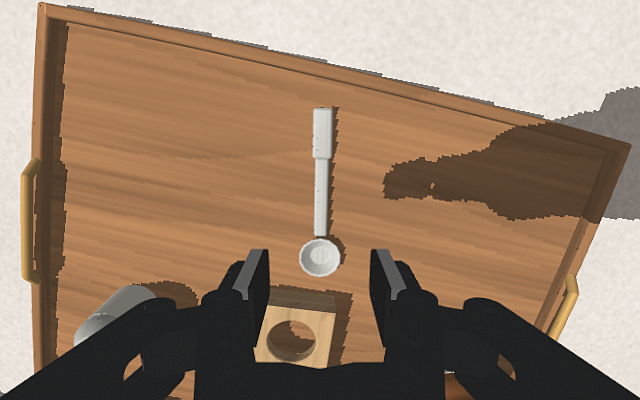

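The spoon lies straight along the column 320 (handle end at 322,108, bowl at 320,258), centred between the fingers. Down, grip and lift.

{"name": "jog_arm", "arguments": {
  "rows": [
    [-0.006,0,-0.2,0,0,0],
    [0,0,-0.2,0,0,0],
    [0,0,-0.2,0,0,0],
    [0,0,-0.12,0,0,0],
    [0,0,-0.06,0,0,0],
    [0,0,-0.016,0,0,0],
    [0,0,0,0,0,0],
    [0,0,0,0,0,0]
  ]
}}

```text
t: 36.5
position: [0.4457, 0.2177, 0.0091]
ee_rot: [[-0.961, -0.277, 0.001], [-0.277, 0.961, 0.0], [-0.001, -0.0, -1.0]]
contact_force: [0.2, 0.3, 0.6]
finger_gap: 0.499
finger_force: 0.0
```

{"name": "jog_arm", "arguments": {
  "rows": [
    [0,0,0,0,0,0],
    [0,0,0,0,0,0],
    [0,0,0,0,0,0],
    [0,0,0,0,0,0],
    [0,0,0,0,0,0],
    [0,0,0.05,0,0,0],
    [0,0,0.15,0,0,0],
    [0,0,0.25,0,0,0],
    [0,0,0.25,0,0,0],
    [0,0,0.25,0,0,0],
    [0,0,0,0,0,0],
    [0,0,0,0,0,0]
  ],
  "fingers": 1
}}

```text
t: 38.0
position: [0.4447, 0.2176, 0.1502]
ee_rot: [[-0.961, -0.277, -0.001], [-0.277, 0.961, -0.0], [0.001, 0.0, -1.0]]
contact_force: [-0.1, 0.0, -1.4]
finger_gap: 0.09
finger_force: 58.8
```

```bash
python3 - <<'E'
from h import *
V={n:snap(n) for n in ("wrist","scene","side")}; s=state(); print(s["position"],s["finger_gap"])
for n,(sc,P,b) in clouds("teaspoon",V).items():
    v=cv2.fitLine((P*1000).astype(np.float32),cv2.DIST_HUBER,0,.01,.01).ravel()
    w=v[:3]*np.sign(v[0]); t=P@w; print(n,sc,"tilt",np.degrees(np.arcsin(w[2])),np.degrees(np.arctan2(w[1],w[0])),np.percentile(P,[2,50,98],axis=0).round(3))
E
```

```text
[0.44420825 0.21748309 0.14941913] 0.08558828389554314
wrist 0.58 tilt -1.8081648 16.036724 [[0.384 0.197 0.15 ]
 [0.418 0.212 0.156]
 [0.493 0.235 0.157]]
scene 0.76 tilt -3.1672425 18.977386 [[0.389 0.198 0.146]
 [0.481 0.226 0.152]
 [0.5   0.242 0.157]]
side 0.62 tilt -2.7003868 17.573286 [[0.385 0.196 0.147]
 [0.423 0.208 0.154]
 [0.503 0.242 0.157]]
```

{"name": "jog_arm", "arguments": {
  "rows": [
    [0.0136,-0.2,0.15,0,0,-0.0083],
    [0.0136,-0.28,0.15,0,0,-0.0083],
    [0.0136,-0.28,0.1,0,0,-0.0083],
    [0.0136,-0.28,0,0,0,-0.0083],
    [0.0136,-0.28,0,0,0,-0.0083],
    [0.0136,-0.28,0,0,0,-0.0083],
    [0.0136,-0.28,0,0,0,-0.0083],
    [0.0136,-0.28,0,0,0,-0.0083],
    [0.0136,-0.28,0,0,0,-0.0083],
    [0.0136,-0.28,0,0,0,-0.0083],
    [0.0136,-0.28,0,0,0,-0.0083],
    [0.0136,-0.28,0,0,0,-0.0083]
  ]
}}

```text
t: 39.8
position: [0.4693, -0.2757, 0.2104]
ee_rot: [[-0.992, -0.123, -0.0], [-0.123, 0.992, 0.0], [0.0, 0.0, -1.0]]
contact_force: [0.8, 0.5, -0.0]
finger_gap: 0.086
finger_force: 58.8
```

{"name": "jog_arm", "arguments": {
  "rows": [
    [0.0136,-0.28,0,0,0,-0.0083],
    [0.0136,-0.28,0,0,0,-0.0083],
    [0,-0.07,0,0,0,0],
    [0,0,-0.2,0,0,0],
    [0,0,-0.2,0,0,0],
    [0,0,-0.2,0,0,0],
    [0,0,-0.2,0,0,0],
    [0,0,-0.2,0,0,0],
    [0,0,-0.12,0,0,0],
    [0,0,0,0,0,0],
    [0,0,0,0,0,0]
  ]
}}

```text
t: 41.18
position: [0.4741, -0.3693, 0.0441]
ee_rot: [[-0.995, -0.098, 0.001], [-0.098, 0.995, -0.001], [-0.001, -0.001, -1.0]]
contact_force: [0.3, 0.1, 0.0]
finger_gap: 0.088
finger_force: 58.8
```

```bash
cat > sp.py <<'E'
from h import *
V={n:snap(n) for n in ("wrist","scene","side")}
c=np.array([.4995,-.2355]); a=np.radians(5.75); X=np.array([np.cos(a),np.sin(a)]); Y=np.array([-X[1],X[0]])
s=state(); p=s["position"]; print(p,s["contact_force"],"mat",[(p[:2]-c)@X,(p[:2]-c)@Y],s["t"])
for n,(sc,P,b) in clouds("teaspoon",V).items():
    v=cv2.fitLine((P[:,:2]*1000).astype(np.float32),cv2.DIST_HUBER,0,.01,.01).ravel(); w=v[:2]*np.sign(v[0]); Q=P[:,:2]-c
    print(n,round(sc,2),np.degrees(np.arctan2(w[1],w[0])),"matx",np.percentile(Q@X,[0,100]).round(4),"maty",np.percentile(Q@Y,[2,50,98]).round(4),"z",np.percentile(P[:,2],[2,50,98]).round(4))
E
python3 sp.py
```

```text
[ 0.47413484 -0.36953039  0.04413529] [ 0.13911382 -0.67613013 -0.11356385] mat [np.float64(-0.03866577796441284), np.float64(-0.13081473184176118)] 41.325
wrist 0.58 5.4059906 matx [-0.1034  0.0221] maty [-0.1362 -0.13   -0.1234] z [0.0436 0.0497 0.0511]
scene 0.82 4.8057594 matx [-0.0622  0.0245] maty [-0.1427 -0.131  -0.1183] z [0.0413 0.0475 0.0522]
side 0.63 3.5938666 matx [-0.1006  0.019 ] maty [-0.1367 -0.1318 -0.1264] z [0.0467 0.0496 0.0526]
```

{"name": "jog_arm", "arguments": {
  "rows": [
    [0,0,-0.1,0,0,0],
    [0,0,-0.08,0,0,0],
    [0,0,-0.05,0,0,0],
    [0,0,-0.014,0,0,0],
    [0,0,0,0,0,0],
    [0,0,0,0,0,0]
  ]
}}

```text
t: 42.22
position: [0.4732, -0.3685, 0.0067]
ee_rot: [[-0.995, -0.098, -0.001], [-0.098, 0.995, 0.001], [0.001, 0.001, -1.0]]
contact_force: [-5.1, 4.3, 10.4]
finger_gap: 0.086
finger_force: 60.1
```

{"name": "jog_arm", "arguments": {
  "rows": [
    [0,0,0.003,0,0,0],
    [0,0,0,0,0,0],
    [0,0,0,0,0,0],
    [0,0,0,0,0,0],
    [0,0,0.05,0,0,0],
    [0,0,0.15,0,0,0],
    [0,0,0.3,0,0,0],
    [0,0,0.3,0,0,0],
    [0,0,0.3,0,0,0],
    [0,0,0.2,0,0,0],
    [0,0,0,0,0,0],
    [0,0,0,0,0,0]
  ],
  "fingers": 0.6
}}

```text
t: 43.72
position: [0.4734, -0.3687, 0.2011]
ee_rot: [[-0.995, -0.098, -0.0], [-0.098, 0.995, 0.001], [0.0, 0.001, -1.0]]
contact_force: [0.1, 0.1, -0.4]
finger_gap: 0.401
finger_force: 0.0
```

```bash
python3 sp.py
```

```text
[ 0.47312683 -0.36835039  0.20026914] [-0.47716895 -0.31314331 -0.69205328] mat [np.float64(-0.03955049990890083), np.float64(-0.12953968340648986)] 43.875
wrist 0.96 5.631732 matx [-0.1034  0.0248] maty [-0.1409 -0.129  -0.1174] z [0.0061 0.0122 0.0141]
scene 0.85 5.4598293 matx [-0.0981  0.0236] maty [-0.1425 -0.1304 -0.1182] z [0.0034 0.0104 0.015 ]
side 0.9 6.770802 matx [-0.1002  0.0229] maty [-0.1414 -0.1305 -0.1174] z [0.0046 0.0115 0.0153]
```

{"name": "jog_arm", "arguments": {
  "rows": [
    [0.065,0.281,0,0,0,0],
    [0.065,0.281,0,0,0,0],
    [0.065,0.281,0,0,0,0],
    [0.065,0.281,0,0,0,0],
    [0.065,0.281,0,0,0,0],
    [0.065,0.281,0,0,0,0],
    [0.065,0.281,0,0,0,0],
    [0.065,0.281,0,0,0,0],
    [0.065,0.281,0,0,0,0],
    [0.065,0.281,0,0,0,0],
    [0.065,0.281,0,0,0,0]
  ],
  "fingers": 0
}}

```text
t: 45.4
position: [0.5809, 0.0962, 0.2014]
ee_rot: [[-0.995, -0.098, -0.0], [-0.098, 0.995, 0.0], [0.0, 0.0, -1.0]]
contact_force: [1.2, 0.2, -0.4]
finger_gap: 0.997
finger_force: 0.0
```

{"name": "jog_arm", "arguments": {
  "rows": [
    [0,0,-0.2,0,0,0],
    [0,0,-0.2,0,0,0],
    [0,0,-0.1,0,0,0],
    [0,0,0,0,0,0],
    [0,0,0,0,0,0]
  ]
}}

```text
t: 46.02
position: [0.5815, 0.0946, 0.1279]
ee_rot: [[-0.995, -0.097, 0.002], [-0.097, 0.995, -0.0], [-0.002, -0.0, -1.0]]
contact_force: [-0.2, -0.2, 0.4]
finger_gap: 1.001
finger_force: 0.0
```

```bash
python3 chk.py wrist,scene,side saltpot pics/w8.png; python3 - <<'E'
from h import *
V={"wrist":snap("wrist")}
for n,(s,P,b) in clouds("saltpot",V).items(): print(b,np.percentile(P,[2,98],axis=0).round(4),P[P[:,2]>.064].mean(0))
E
```

```text
[0.5815 0.0946 0.1279] yaw 95.6 in mat [0.1147 0.3203] [ 0.9 -1.  -0.1] 46.175
saltpot wrist 0.74 [[0.56  0.078 0.019]
 [0.597 0.113 0.07 ]] mat [0.1171 0.3192] 0 
saltpot scene 0.67 [[0.57  0.073 0.006]
 [0.601 0.106 0.07 ]] mat [0.1117 0.321 ] 0 
saltpot side 0.89 [[0.56  0.075 0.011]
 [0.597 0.101 0.071]] mat [0.1151 0.3247] 0 
[320.9, 209.8, 65.7, 77.8] [[0.5601 0.0779 0.0183]
 [0.5964 0.1134 0.0703]] [0.57903477 0.09542743 0.06812222]
```

View pics/w8.png

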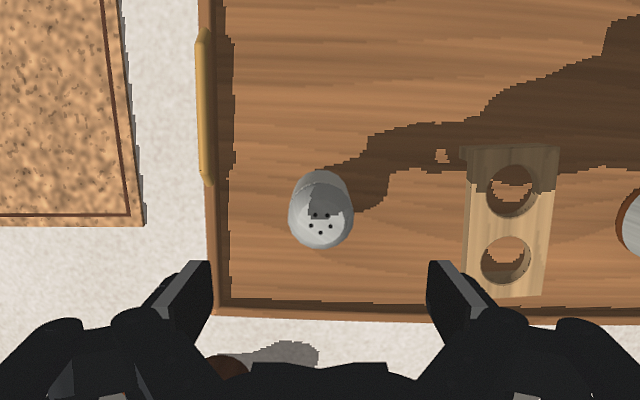

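The spoon lies as wanted (5.5 degrees, middle at mat -0.04, -0.13). The salt pot (320,212) is centred between the fingers.

{"name": "jog_arm", "arguments": {
  "rows": [
    [-0.012,0,-0.2,0,0,0],
    [0,0,-0.2,0,0,0],
    [0,0,-0.15,0,0,0],
    [0,0,-0.1,0,0,0],
    [0,0,-0.036,0,0,0],
    [0,0,0,0,0,0],
    [0,0,0,0,0,0]
  ]
}}

```text
t: 47.3
position: [0.5797, 0.0947, 0.0248]
ee_rot: [[-0.995, -0.098, 0.001], [-0.098, 0.995, -0.0], [-0.001, -0.0, -1.0]]
contact_force: [-0.5, 0.7, 1.0]
finger_gap: 1.002
finger_force: 0.0
```

{"name": "jog_arm", "arguments": {
  "rows": [
    [0,0,0,0,0,0],
    [0,0,0,0,0,0],
    [0,0,0,0,0,0],
    [0,0,0,0,0,0],
    [0,0,0,0,0,0],
    [0,0,0,0,0,0],
    [0,0,0.05,0,0,0],
    [0,0,0.15,0,0,0],
    [0,0,0.25,0,0,0],
    [0,0,0.25,0,0,0],
    [0,0,0,0,0,0],
    [0,0,0,0,0,0]
  ],
  "fingers": 1
}}

```text
t: 48.8
position: [0.5785, 0.0948, 0.1279]
ee_rot: [[-0.995, -0.098, -0.001], [-0.098, 0.995, 0.0], [0.001, 0.0, -1.0]]
contact_force: [-0.3, -0.8, -2.5]
finger_gap: 0.471
finger_force: 60.6
```

{"name": "jog_arm", "arguments": {
  "rows": [
    [-0.126,-0.195,0,0,0,0],
    [-0.126,-0.195,0,0,0,0],
    [-0.126,-0.195,0,0,0,0],
    [-0.126,-0.195,0,0,0,0],
    [-0.126,-0.195,0,0,0,0],
    [-0.126,-0.195,0,0,0,0],
    [-0.124,-0.195,0,0,0,0],
    [0,0,-0.2,0,0,0],
    [0,0,-0.2,0,0,0],
    [0,0,-0.18,0,0,0],
    [0,0,0,0,0,0],
    [0,0,0,0,0,0]
  ]
}}

```text
t: 50.3
position: [0.4469, -0.1099, 0.042]
ee_rot: [[-0.995, -0.098, -0.0], [-0.098, 0.995, 0.0], [0.0, 0.0, -1.0]]
contact_force: [0.5, -0.2, -0.9]
finger_gap: 0.474
finger_force: 60.8
```

```bash
python3 chk.py scene,side,wrist saltpot
```

```text
[ 0.4477 -0.1103  0.0428] yaw 95.61 in mat [-0.039   0.1297] [ 0.3 -0.6 -1.2] 50.45
saltpot scene 0.73 [[ 0.45  -0.128  0.027]
 [ 0.469 -0.1    0.087]] mat [-0.0415  0.1262] 0 
saltpot side 0.73 [[ 0.429 -0.127  0.033]
 [ 0.44  -0.101  0.088]] mat [-0.034   0.1287] 0 
saltpot wrist 0.71 [[ 0.428 -0.128  0.034]
 [ 0.46  -0.093  0.089]] mat [-0.0352  0.1301] 1 35.687414001567944
```

{"name": "jog_arm", "arguments": {
  "rows": [
    [-0.01,0.008,-0.06,0,0,0],
    [0,0,-0.05,0,0,0],
    [0,0,-0.018,0,0,0],
    [0,0,-0.006,0,0,0],
    [0,0,0,0,0,0],
    [0,0,0,0,0,0]
  ]
}}

```text
t: 51.35
position: [0.445, -0.1084, 0.0223]
ee_rot: [[-0.995, -0.098, -0.001], [-0.098, 0.995, 0.001], [0.001, 0.001, -1.0]]
contact_force: [-7.7, 3.1, 12.2]
finger_gap: 0.472
finger_force: 62.2
```

{"name": "jog_arm", "arguments": {
  "rows": [
    [0,0,0.004,0,0,0],
    [0,0,0,0,0,0],
    [0,0,0,0,0,0],
    [0,0,0,0,0,0],
    [0,0,0.1,0,0,0],
    [0,0,0.25,0,0,0],
    [0,0,0.3,0,0,0],
    [0,0,0.3,0,0,0],
    [0.1,0.2,0.3,0,0,0],
    [0.1,0.3,0,0,0,0],
    [0,0,0,0,0,0],
    [0,0,0,0,0,0]
  ],
  "fingers": 0.3
}}

```text
t: 52.85
position: [0.4754, -0.0339, 0.2101]
ee_rot: [[-0.995, -0.098, 0.0], [-0.098, 0.995, -0.0], [-0.0, -0.0, -1.0]]
contact_force: [-0.2, 0.3, -0.4]
finger_gap: 0.699
finger_force: 0.0
```

```bash
python3 chk.py scene,side,wrist saltpot,mug,plate,egg,jamjar; python3 sp.py; python3 - <<'E'
from h import *
V=[snap(n)[1] for n in ("scene","side")]
cv2.imwrite("pics/f.png",np.hstack([V[0][170:400,110:370],V[1][190:390,240:480].copy() if 0 else V[1][170:400,240:480]])[:,:,::-1])
E
```

```text
[ 0.4752 -0.0346  0.2097] yaw 95.53 in mat [-0.0041  0.2024] [-0.  -0.2  0.4] 53.0
saltpot scene 0.98 [[ 0.436 -0.131  0.006]
 [ 0.467 -0.096  0.068]] mat [-0.0422  0.131 ] 0 
saltpot side 0.63 [[ 0.428 -0.127  0.012]
 [ 0.46  -0.099  0.07 ]] mat [-0.0389  0.1359] 0 
saltpot wrist 0.85 [[ 0.427 -0.124  0.019]
 [ 0.463 -0.088  0.068]] mat [-0.0347  0.1309] 0 
mug scene 0.6 [[ 0.57  -0.414  0.005]
 [ 0.633 -0.325  0.083]] mat [ 0.0893 -0.1308] 116 -84.93970677964188
mug side 0.68 [[ 0.566 -0.414  0.009]
 [ 0.631 -0.322  0.084]] mat [ 0.0873 -0.1285] 76 -84.78105390248724
mug wrist 0.88 [[ 0.566 -0.35   0.008]
 [ 0.62  -0.318  0.069]] mat [ 0.0877 -0.1271] 3 -22.68595886611078
plate scene 0.55 [[ 0.389 -0.309  0.007]
 [ 0.53  -0.168  0.021]] mat [-0.0335 -0.0092] 2250 122.90200974503674
plate side 0.89 [[ 0.388 -0.307  0.008]
 [ 0.53  -0.165  0.022]] mat [-0.0501 -0.0056] 1941 43.5714913630911
plate wrist 0.7 [[ 0.386 -0.303  0.009]
 [ 0.53  -0.165  0.021]] mat [-0.0571  0.0145] 11241 -18.595500044930084
egg scene 0.93 [[ 0.451 -0.257  0.076]
 [ 0.48  -0.222  0.113]] mat [-0.0309 -0.002
[... 221 characters left out ...]
0.552 0.328 0.014]
 [0.599 0.377 0.085]] mat [0.1368 0.5663] 0 
jamjar side 0.76 [[0.545 0.329 0.014]
 [0.591 0.38  0.088]] mat [0.1228 0.5673] 2 -108.0231572908597
jamjar wrist 0.51 [[0.566 0.33  0.011]
 [0.591 0.339 0.02 ]] mat [0.1358 0.5565] 0 
[ 0.47549401 -0.03375098  0.20972162] [-0.20787824 -0.02024442  0.17608193] mat [np.float64(-0.003672358426790616), np.float64(0.20313903507120995)] 53.9
wrist 0.58 -16.407286 matx [-0.0032  0.0265] maty [-0.1302 -0.1227 -0.1145] z [0.0053 0.0103 0.0141]
scene 0.84 5.2604127 matx [-0.099   0.0243] maty [-0.1438 -0.1304 -0.1174] z [0.0041 0.0108 0.015 ]
side 0.87 6.1892614 matx [-0.101  0.023] maty [-0.1422 -0.1309 -0.1192] z [0.0037 0.0115 0.0159]
```

View pics/f.png

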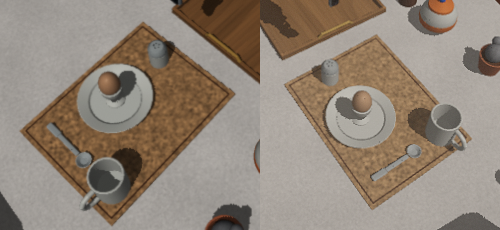

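Both views show everything laid: egg in its cup on the plate, salt pot on the left, spoon on the right with its bowl behind, and the mug behind it with its handle pointing right. All the measured places are within tolerance, so I hand it in.

```bash
python3 -c "from station import hand_in; print(hand_in())"
```

```text
the job is handed in; nothing more can be done
None
```

The breakfast is laid and handed in at about 54 s. In the last camera check every item was inside its tolerance, with the plate and jam jar unmoved; the hand-in returned no verdict, so I can't confirm the judged result.

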